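Nest the three sample pans with their handles fanned out

TASK

Nest the three steel sample pans for the steriliser: leave the large pan standing in its tray, first set the middle pan down inside it, then the small pan inside the middle one, each lowered gently, not dropped, and sitting flat on the floor of the one below. Turn the handles so that they fan out and clear each other: any two handles must point at least a sixth of a turn (60 degrees) apart. Do not disturb the other things on the bench.

Things in the scene. Friction and masses are not known exactly. Their poses are not given: they have to be found in the camera images.
- tray: Fixed dark steel tray 200 x 200 mm, rim 15 mm high, floor 4 mm thick, wall 4 mm; origin at the centre of its underside, on the bench. The large pan stands in it, its handle reaching out above the tray's rim.
- large_centre (a point): The large pan: open round steel pan, 122 mm across at the rim and 114 mm at the foot (straight taper), 50 mm tall, wall and floor 3 mm, about 220 g. This point is on its axis, half-way up (25 mm above its underside); x points along the handle, z up.
- large_grip (a point): Centre of the blue grip on the large pan's one handle: a level straight bar 50 mm long (pointing out from the pan's axis), 16 mm wide, 12 mm tall. It lies 108 mm from the pan's axis, 31 mm above the _centre point (56 mm above the underside, so above the rim); a flat steel strap 14 mm wide, 4 mm thick joins it to the rim. Same axes as _centre.
- middle_centre (a point): The middle pan: open round steel pan, 108 mm across at the rim and 100 mm at the foot (straight taper), 50 mm tall, wall and floor 3 mm, about 170 g. This point is on its axis, half-way up (25 mm above its underside); x points along the handle, z up.
- middle_grip (a point): Centre of the orange grip on the middle pan's one handle: a level straight bar 50 mm long (pointing out from the pan's axis), 16 mm wide, 12 mm tall. It lies 101 mm from the pan's axis, 31 mm above the _centre point (56 mm above the underside, so above the rim); a flat steel strap 14 mm wide, 4 mm thick joins it to the rim. Same axes as _centre.
- small_centre (a point): The small pan: open round steel pan, 94 mm across at the rim and 86 mm at the foot (straight taper), 50 mm tall, wall and floor 3 mm, about 130 g. This point is on its axis, half-way up (25 mm above its underside); x points along the handle, z up.
- small_grip (a point): Centre of the green grip on the small pan's one handle: a level straight bar 50 mm long (pointing out from the pan's axis), 16 mm wide, 12 mm tall. It lies 94 mm from the pan's axis, 31 mm above the _centre point (56 mm above the underside, so above the rim); a flat steel strap 14 mm wide, 4 mm thick joins it to the rim. Same axes as _centre.
- beaker: Bystander, to be left alone: empty glass beaker, 76 mm across, 95 mm tall; origin at the centre of its underside.
- amber: Bystander, to be left alone: amber reagent bottle, 72 mm across, 150 mm tall; origin at the centre of its underside.
- spray: Bystander, to be left alone: white spray bottle with blue trigger head, 72 mm across, 185 mm tall; origin at the centre of its underside.
- petri: Bystander, to be left alone: clear petri dish, 94 mm across, 16 mm tall; origin at the centre of its underside.
- timer: Bystander, to be left alone: white bench timer, 70 x 65 x 24 mm; origin at the centre of its underside.
- scoop: Bystander, to be left alone: white plastic scoop, bowl 70 x 55 x 30 mm with a flat handle 75 mm long towards its -x; origin at the centre of its underside.

How it is judged:
On the way, in this order (a step that is already met when the one before it is completed fails the run):
1. the middle pan sits inside the large one (horizontal distance between middle_centre and large_centre below 0.01 m and z of middle_centre in the frame of large_centre between 0 and 0.0065 m and angle between middle_centre's own z axis and vertical below 0.05 rad), for 0.2 s.
2. the small pan sits inside the middle one, nested in the large one (all of step 1 and horizontal distance between small_centre and middle_centre below 0.01 m and z of small_centre in the frame of middle_centre between 0 and 0.0065 m and angle between small_centre's own z axis and vertical below 0.05 rad), for 0.2 s.
At the end, for the whole second after the job is handed in: Large pan upright in the tray (within 45 mm of its middle), middle pan in it, small pan in the middle one, each flat on the floor below (axis within 10 mm, height within 3.5 mm, tilt under 0.05 rad); grip centres at least 88 (large-middle), 82 (middle-small), 85 mm (large-small) apart (all of step 2 and horizontal distance between large_centre and tray below 0.045 m and angle between large_centre's own z axis and vertical below 0.05 rad and horizontal distance between large_grip and middle_grip above 0.088 m and horizontal distance between middle_grip and small_grip above 0.082 m and horizontal distance between large_grip and small_grip above 0.085 m); the robot touches nothing.
It fails at once if a pan is dropped or slammed into another (still faster than 0.5 m/s when nearly home) ((linear speed of middle above 0.5 m/s and horizontal distance between middle_centre and large_centre below 0.03 m and z of middle_centre in the frame of large_centre below 0.04 m) or (linear speed of small above 0.5 m/s and horizontal distance between small_centre and middle_centre below 0.03 m and z of small_centre in the frame of middle_centre below 0.04 m)).
It fails at once if a pan is pressed hard into another (over 40 N) (contact force between middle and large above 40 N or contact force between small and middle above 40 N).
It fails at once if a bystander is moved by more than 30 mm (distance of any of beaker, amber, spray, petri, timer, scoop from where it was at the start of the episode above 0.03 m).
It also fails if it takes over 54 s, if anything falls off the work surface, if the arm or the gripper's body presses on something with over 40 N, if the wrist force passes 120 N, or if a joint passes its speed limit or range.

ROBOT

A 6-joint arm with a two-finger parallel gripper is mounted at the origin on the work surface. World frame = base frame: x ahead of the robot, y to its left, z up, the work surface at z = 0. Lengths are in m, angles in rad, forces in N, time in s.
With the tool pointing down it reaches from about 0.4 to 0.825 m from the base axis. Payload 7 kg.
Tool frame: the origin (TCP) lies on the centre line of the jaws, within the pads' length; the fingertips stand 17 mm ahead of it and the grasp point (between the pads) lies 2 mm behind it (r.tip_extent is the distance from the TCP to the fingertips, in m); z points along the fingers, y is the line along which they close (so a half turn about z gives the same grasp; the last joint's range is limited). The gripper opens to 85 mm and grips with 20 to 120 N. Pads are 22 mm wide; open, the fingers measure 114 mm over their backs; the gripper's body (76 mm by 85 mm) begins 54 mm behind the grasp point. The pads swing forward as they close: fully open they stand 13 mm farther back than shut.
Start: joints at [-0.956, 0.359, 0.012, 0, -1.224, -0.288], TCP at [0.217, -0.639, 0.248] pointing down, gripper open.
Joint ranges: [-3.07, 3.07], [-1.43, 2.12], [-1.02, 1.25], [-3.03, 1.67], [-3.05, -0], [-3.03, 3.03]. Speed limits (rad/s): [2.39, 2.39, 3.01, 3.14, 3.14, 3.14].

INTERFACE

Orientations are given as a unit quaternion [x, y, z, w].
In Python, from rig import r gives the robot as it stands. The module is installed in compiled form; this text tells all that it offers.
- The arm moves only by the tool jog_arm, never from a script. Its argument "deltas" is a list of rows, each a list of 3 entries, a list of its own where there are three numbers: the shift along the tool's x, y, z in m, then the turn, a rotation vector about the tool's x, y, z in rad, then the finger opening in m, from 0 to 0.0854. In form: [[[x, y, z], [rx, ry, rz], grip], ...]. A call has 1 to 10 rows; each row is the pose to reach, as a shift and turn from the pose commanded when the call began, along the tool's axes at that moment; what a row does not reach only later rows make up. A row lasts 1/12 s, in which the tool goes at most 41.7 mm and 7.16 degrees, less where a joint would pass 70% of its speed; a pose out of reach is approached as far as the arm can. A call with a gripper value outside its range is refused whole. The fingers move at their own pace and stop on an object; "newtons" is the grip in N (left out, the last holds). Time passes only in rows, so rows that repeat a pose let the fingers close. It gives the time, the measured TCP pose, the force, the opening and the grip force at its end, in the units of the state.
- r.read_state(): the state, without advancing time (a new reading comes with each control period).
- r.capture(name): name is "side" or "top"; returns a dict with "frame" (420x560x3 uint8, red, green, blue), "fx", "fy", "cx", "cy" (pixels), "T" (4x4, takes a point from camera to world coordinates). Camera axes: x right, y up, looking along -z (the intrinsics and any distortion apply to the point x, -y, -z); pixel columns grow to the right and rows downward; lengths in m; the calibration is good to about 2 mm. A picture is of the moment at which its call begins. There is no depth.
- r.job_done(): hands the job in; it is judged then, once.
Trained networks look in a picture, given as the dict that the camera call returned (one of the last four; its "shot" number tells which), for a name from the list of things; names that differ only in an ending like _2 or _b are one class to them, and where a whole thing is asked for, a point or a joint stands for the part that bears it (a point fixed in the world has none). Each returns a list of dicts, best first, with "confidence" (0 to 1); they miss things now and then, are a little off and sometimes report something else, mostly with a low value. They report only what shows in the picture. A call takes as long as a camera call.
- r.outline_of(picture, query): "pixels" (420x560 bool, what is visible of it).
- r.landmark_of(picture, query): "xyz" ([x, y, z] in m, in world coordinates, good to about 4 mm: a listed point, or the origin of a listed thing).
The state is a dict: "t": time; "joint_positions": joint angles; "dq": joint speeds; "effort": joint torques, N m; "ee_pos": TCP position; "ee_rot": TCP orientation; "force": force on the tool from outside, world axes, zero at the start; "ft_torque": the same for the moment, N m; "grip_width": opening from 0.0 (shut) to 1.0 (fully open); "grip_force": force on a finger pad.
Only numpy, scipy, OpenCV 4.12 (cv2) and the standard library are available. Lean on these libraries where they do the work, as an engineer would, in place of code of your own. Each camera call takes 0.05 s, during which the arm holds its last target. There are 200 camera calls.

## Working session

There is one attempt and no reset: what is moved stays moved. The work goes in short steps, Python scripts to look and compute and a tool call to move; the robot and the scene stay as the last step left them, time stands still between calls to the robot, and variables do not carry over. Pictures are saved under pics/ and viewed, at most 10 in all, crops included, and the job is handed in when it is done.

Besides the shell and the picture viewer there is one more tool, called after ">>>" by a JSON object that holds its "op" and its "data", one argument or row to a line. jog_arm: Moves the arm, as the interface text tells. Its arguments: {"type":"object","properties":{"deltas":{"type":"array"},"newtons":{"type":"number"}},"required":["deltas"]}

```bash
mkdir -p pics; cat > h.py <<'E'
import numpy as np, cv2
from rig import r
N=["tray","large_centre","large_grip","middle_centre","middle_grip","small_centre","small_grip","beaker","amber","spray","petri","timer","scoop"]
def look(names=N,cams=("top","side"),save=None):
    out={}
    for c in cams:
        p=r.capture(c)
        if save: cv2.imwrite(f"pics/{save}_{c}.png",p["frame"][:,:,::-1])
        for n in names:
            l=r.landmark_of(p,n)
            out[c,n]=[(np.round(d["xyz"],4).tolist(),round(d["confidence"],2)) for d in l[:2]]
    return out
E
python3 - <<'E'
from h import *
o=look(save="a")
for k,v in o.items(): print(k,v)
s=r.read_state(); print(s["t"],s["ee_pos"],s["ee_rot"],s["grip_width"],r.tip_extent)
E
```

```text
('top', 'tray') [([0.6044, 0.0188, -0.0018], 0.69)]
('top', 'large_centre') [([0.6004, 0.0072, 0.0304], 0.68)]
('top', 'large_grip') [([0.7068, -0.0168, 0.0594], 0.72), ([0.6997, 0.3287, -0.0036], 0.38)]
('top', 'middle_centre') [([0.519, 0.2728, 0.0306], 0.97)]
('top', 'middle_grip') [([0.4318, 0.3254, 0.0575], 0.75), ([0.754, 0.2305, -0.0016], 0.43)]
('top', 'small_centre') [([0.5231, -0.2566, 0.0238], 0.63)]
('top', 'small_grip') [([0.4299, -0.2641, 0.0587], 0.71), ([0.4351, 0.3267, 0.0588], 0.46)]
('top', 'beaker') [([0.6988, 0.3293, -0.0031], 0.78)]
('top', 'amber') [([0.758, 0.2322, -0.0027], 0.73)]
('top', 'spray') [([0.6872, -0.3153, 0.0047], 0.75)]
('top', 'petri') [([0.3916, -0.0293, -0.0011], 0.89)]
('top', 'timer') [([0.635, 0.4581, 0.0065], 0.76)]
('top', 'scoop') [([0.581, -0.4759, 0.0014], 0.76)]
('side', 'tray') [([0.6102, 0.0222, -0.0019], 0.94), ([0.4327, 0.3232, 0.0548], 0.28)]
('side', 'large_centre') [([0.6066, 0.0056, 0.0294], 0.97)]
('side', 'large_grip') [([0.7107, -0.0193, 0.0607], 0.7)]
('side', 'middle_centre') [([0.5212, 0.274, 0.0228], 0.81), ([0.712, -0.0183, 0.0621], 0.41)]
('side', 'middle_grip') [([0.4307, 0.3194, 0.0591], 0.75)]
('side', 'small_centre') [([0.5289, -0.2647, 0.0271], 0.8)]
('side', 'small_grip') [([0.436, -0.2621, 0.0538], 0.79)]
('side', 'beaker') [([0.7013, 0.3311, -0.0017], 0.87)]
('side', 'amber') [([0.7539, 0.2286, 0.003], 0.84), ([0.6878, -0.3163, -0.0007], 0.5)]
('side', 'spray') [([0.6878, -0.314, -0.0019], 0.73)]
('side', 'petri') [([0.3979, -0.0266, 0.0017], 0.89)]
('side', 'timer') [([0.6388, 0.4561, -0.0033], 0.92), ([0.5264, -0.2675, 0.0266], 0.58)]
('side', 'scoop') [([0.5816, -0.4723, -0.0035], 0.82)]
1.4 [ 0.21666246 -0.6392622   0.24830748] [-1.62674984e-01  9.86679710e-01 -2.44374490e-06  1.07014291e-05] 0.9982124109221342 0.017
```

```bash
python3 -c "
import cv2,numpy as np
a=cv2.imread('pics/a_top.png');b=cv2.imread('pics/a_side.png')
cv2.imwrite('pics/a.png',cv2.resize(np.vstack([a,b]),(400,600)) if 0 else cv2.resize(np.hstack([a,b]),(800,300)))"
```

```text
(no output)
```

View pics/a_top.png

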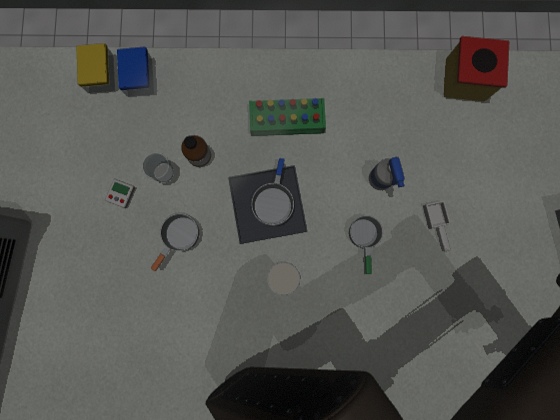

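View pics/a_side.png

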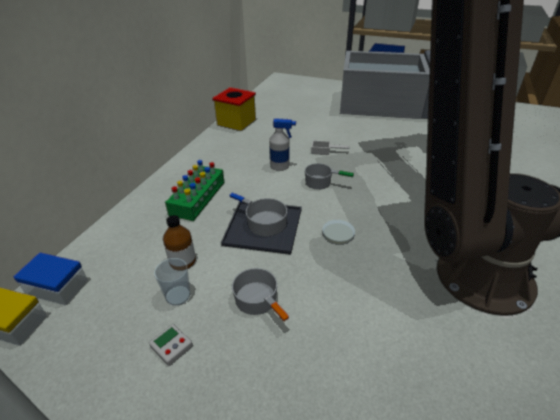

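```bash
cat >> h.py <<'E'
from scipy.spatial.transform import Rotation as R
def to(x,y,z,az):
    s=r.read_state(); C=R.from_quat(s["ee_rot"]); a=np.radians(az)
    T=R.from_matrix(np.array([[np.cos(a),np.sin(a),0],[np.sin(a),-np.cos(a),0],[0,0,-1]]))
    d=C.inv().apply(np.array([x,y,z])-s["ee_pos"]); w=(C.inv()*T).as_rotvec()
    m=C.as_matrix()
    print("t",round(s["t"],2),"pos",np.round(s["ee_pos"],4),"az",round(np.degrees(np.arctan2(m[1,0],m[0,0])),1),"F",np.round(s["force"],1),"gw",round(s["grip_width"],3))
    print("shift",np.round(d,4).tolist(),"turn",np.round(w,3).tolist())
E
python3 -c "
from h import *
to(.5,-.15,.25,-95)"
```

```text
t 1.4 pos [ 0.2167 -0.6393  0.2483] az -161.3 F [ 0.3 -0.1  1.3] gw 0.998
shift [-0.4254, 0.3724, -0.0017] turn [-0.0, 0.0, -1.157]
```

>>> {"op": "jog_arm", "data": {
  "deltas": [
    [[-0.425, 0.372, 0], [0, 0, -1.157], 0.05],
    [[-0.425, 0.372, 0], [0, 0, -1.157], 0.05],
    [[-0.425, 0.372, 0], [0, 0, -1.157], 0.05],
    [[-0.425, 0.372, 0], [0, 0, -1.157], 0.05],
    [[-0.425, 0.372, 0], [0, 0, -1.157], 0.05],
    [[-0.425, 0.372, 0], [0, 0, -1.157], 0.05],
    [[-0.425, 0.372, 0], [0, 0, -1.157], 0.05],
    [[-0.425, 0.372, 0], [0, 0, -1.157], 0.05],
    [[-0.425, 0.372, 0], [0, 0, -1.157], 0.05],
    [[-0.425, 0.372, 0], [0, 0, -1.157], 0.05]
  ]
}}

```text
t: 2.23
ee_pos: [0.4261, -0.2768, 0.2488]
ee_rot: [-0.678, 0.735, -0.0, 0.0]
force: [0.7, -0.4, 0.1]
grip_width: 0.583
grip_force: 0.0
```

```bash
python3 -c "
from h import *
to(.47,.3,.16,-29)"
```

```text
t 2.23 pos [ 0.4261 -0.2768  0.2488] az -94.6 F [ 0.7 -0.4  0.1] gw 0.583
shift [-0.5785, 0.0022, 0.0887] turn [-0.001, -0.001, -1.144]
```

>>> {"op": "jog_arm", "data": {
  "deltas": [
    [[-0.595, 0.037, 0.06], [0, 0, -1.144], 0.05],
    [[-0.595, 0.037, 0.06], [0, 0, -1.144], 0.05],
    [[-0.595, 0.037, 0.06], [0, 0, -1.144], 0.05],
    [[-0.595, 0.037, 0.06], [0, 0, -1.144], 0.05],
    [[-0.595, 0.037, 0.06], [0, 0, -1.144], 0.05],
    [[-0.595, 0.037, 0.06], [0, 0, -1.144], 0.05],
    [[-0.595, 0.037, 0.06], [0, 0, -1.144], 0.05],
    [[-0.595, 0.037, 0.06], [0, 0, -1.144], 0.05],
    [[-0.595, 0.037, 0.06], [0, 0, -1.144], 0.05],
    [[-0.595, 0.037, 0.06], [0, 0, -1.144], 0.05]
  ]
}}

```text
t: 3.07
ee_pos: [0.4354, 0.138, 0.207]
ee_rot: [0.968, -0.25, 0.0, -0.001]
force: [1.3, 0.6, -0.0]
grip_width: 0.586
grip_force: 0.0
```

```bash
python3 -c "
from h import *
for k,v in look(['middle_centre','middle_grip'],save='b').items(): print(k,v)
to(.4368,.3193,.12,-29)"
```

```text
('top', 'middle_centre') [([0.5203, 0.2736, 0.0282], 0.87), ([0.3922, -0.0297, 0.0008], 0.7)]
('top', 'middle_grip') [([0.4283, -0.2641, 0.0564], 0.21)]
('side', 'middle_centre') [([0.5198, 0.273, 0.0235], 0.67), ([0.7018, 0.3294, -0.0032], 0.24)]
('side', 'middle_grip') []
t 3.37 pos [0.4357 0.1353 0.2066] az -29.5 F [ 0.7 -0.  -0.5] gw 0.585
shift [-0.0895, -0.1608, 0.0866] turn [0.0, 0.0, -0.008]
```

>>> {"op": "jog_arm", "data": {
  "deltas": [
    [[-0.09, -0.161, 0.08], [0, 0, -0.008], 0.05],
    [[-0.09, -0.161, 0.08], [0, 0, -0.008], 0.05],
    [[-0.09, -0.161, 0.08], [0, 0, -0.008], 0.05],
    [[-0.09, -0.161, 0.08], [0, 0, -0.008], 0.05],
    [[-0.09, -0.161, 0.08], [0, 0, -0.008], 0.05],
    [[-0.09, -0.161, 0.08], [0, 0, -0.008], 0.05],
    [[-0.09, -0.161, 0.08], [0, 0, -0.008], 0.05]
  ]
}}

```text
t: 3.95
ee_pos: [0.4367, 0.3199, 0.1254]
ee_rot: [0.968, -0.25, -0.0, 0.001]
force: [0.1, -1.1, -0.2]
grip_width: 0.588
grip_force: 0.0
```

```bash
python3 - <<'E'
from h import *
p=r.capture("top"); q=r.capture("side")
for a in (p,q):
    print(r.landmark_of(a,"middle_grip")[:1])
f=[]
for a in (p,q):
    T=np.linalg.inv(a["T"]); c=T[:3,:3]@np.array([.4357,.3193,.056])+T[:3,3]
    u=a["cx"]+a["fx"]*c[0]/-c[2]; v=a["cy"]-a["fy"]*c[1]/-c[2]; print(u,v)
    u,v=int(u),int(v); im=a["frame"][max(v-50,0):v+50,max(u-50,0):u+50,::-1]; f.append(cv2.resize(im,(400,400)))
cv2.imwrite("pics/c.png",np.hstack(f))
to(.4368,.3193,.054,-29)
E
```

```text
[{'xyz': [0.4308, 0.3258, 0.0596], 'confidence': 0.95}]
[{'xyz': [0.4318, 0.3218, 0.0548], 'confidence': 0.56}]
159.10117104336553 261.5821814629285
279.4202475083455 309.1148238874194
t 4.15 pos [0.4371 0.3189 0.1273] az -29.1 F [-0.8  0.4  0.5] gw 0.585
shift [-0.0004, -0.0001, 0.0733] turn [-0.001, -0.0, -0.001]
```

View pics/c.png

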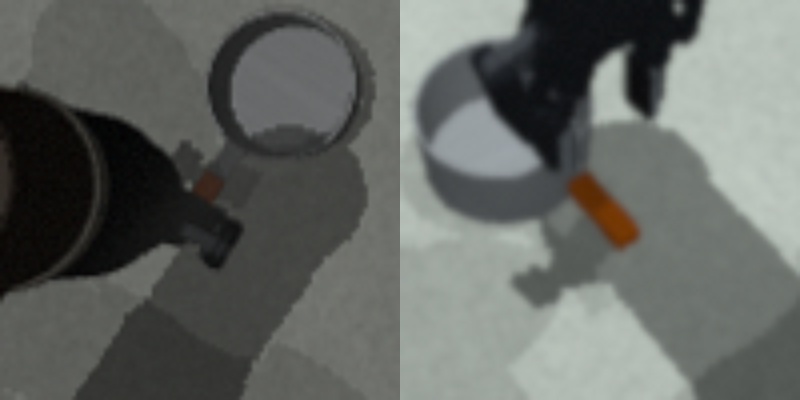

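The handle lies at the crop centres (top ~159,262; side ~279,309), and the open fingers straddle it from above. I'll descend and grip.

>>> {"op": "jog_arm", "data": {
  "deltas": [
    [[0, 0, 0.025], [0, 0, 0], 0.05],
    [[0, 0, 0.05], [0, 0, 0], 0.05],
    [[0, 0, 0.065], [0, 0, 0], 0.05],
    [[0, 0, 0.073], [0, 0, 0], 0.05],
    [[0, 0, 0.073], [0, 0, 0], 0.04],
    [[0, 0, 0.073], [0, 0, 0], 0.0],
    [[0, 0, 0.073], [0, 0, 0], 0.0],
    [[0, 0, 0.073], [0, 0, 0], 0.0],
    [[0, 0, 0.073], [0, 0, 0], 0.0],
    [[0, 0, 0.073], [0, 0, 0], 0.0]
  ],
  "newtons": 80
}}

```text
t: 4.98
ee_pos: [0.4371, 0.3208, 0.0547]
ee_rot: [0.968, -0.25, 0.0, -0.001]
force: [-0.4, 0.8, 6.1]
grip_width: 0.168
grip_force: 79.7
```

```bash
python3 -c "
from h import *
to(.4368,.3193,.16,-29)"
```

```text
t 4.98 pos [0.4371 0.3208 0.0547] az -29.0 F [-0.4  0.8  6.1] gw 0.168
shift [0.0005, 0.0013, -0.1053] turn [-0.002, -0.0, 0.001]
```

>>> {"op": "jog_arm", "data": {
  "deltas": [
    [[0, 0, -0.01], [0, 0, 0], 0.0],
    [[0, 0, -0.03], [0, 0, 0], 0.0],
    [[0, 0, -0.055], [0, 0, 0], 0.0],
    [[0, 0, -0.08], [0, 0, 0], 0.0],
    [[0, 0, -0.1], [0, 0, 0], 0.0],
    [[0, 0, -0.105], [0, 0, 0], 0.0],
    [[0, 0, -0.105], [0, 0, 0], 0.0],
    [[0, 0, -0.105], [0, 0, 0], 0.0]
  ]
}}

```text
t: 5.65
ee_pos: [0.436, 0.3198, 0.1581]
ee_rot: [0.968, -0.25, -0.0, 0.0]
force: [-0.1, -0.8, -2.3]
grip_width: 0.171
grip_force: 78.9
```

```bash
python3 - <<'E'
from h import *
for k,v in look(['middle_centre','middle_grip','large_centre'],save='d').items(): print(k,v)
to(.556,.0887,.16,-60)
E
```

```text
('top', 'middle_centre') [([0.5181, 0.2727, 0.131], 0.88)]
('top', 'middle_grip') [([0.4274, 0.3234, 0.1631], 0.74), ([0.6344, 0.4572, 0.0073], 0.73)]
('top', 'large_centre') [([0.5984, 0.0088, 0.0283], 0.96)]
('side', 'middle_centre') [([0.5181, 0.2764, 0.1268], 0.96)]
('side', 'middle_grip') [([0.4277, 0.3206, 0.1578], 0.72)]
('side', 'large_centre') [([0.6047, 0.0036, 0.0304], 0.75)]
t 6.05 pos [0.4364 0.32   0.158 ] az -29.0 F [ 0.2 -0.  -2.4] gw 0.168
shift [0.2167, 0.1444, -0.0019] turn [0.001, -0.0, 0.541]
```

View pics/d_side.png

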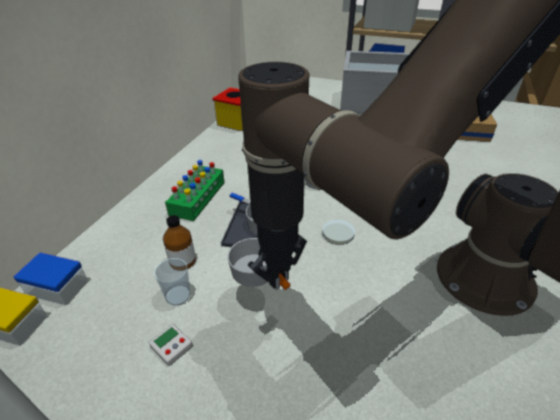

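The side view shows the pan held level and clear of the bench at about (250,262). I'll carry it over the large pan.

>>> {"op": "jog_arm", "data": {
  "deltas": [
    [[0.015, 0.01, 0], [0, 0, 0.04], 0.0],
    [[0.045, 0.03, 0], [0, 0, 0.12], 0.0],
    [[0.077, 0.051, 0], [0, 0, 0.2], 0.0],
    [[0.108, 0.072, 0], [0, 0, 0.28], 0.0],
    [[0.14, 0.093, 0], [0, 0, 0.36], 0.0],
    [[0.17, 0.113, 0], [0, 0, 0.44], 0.0],
    [[0.197, 0.131, 0], [0, 0, 0.5], 0.0],
    [[0.212, 0.141, 0], [0, 0, 0.53], 0.0],
    [[0.217, 0.144, 0], [0, 0, 0.541], 0.0],
    [[0.217, 0.144, 0], [0, 0, 0.541], 0.0]
  ]
}}

```text
t: 6.88
ee_pos: [0.557, 0.0877, 0.1581]
ee_rot: [0.865, -0.501, -0.0, 0.0]
force: [0.9, 1.0, -2.7]
grip_width: 0.171
grip_force: 78.8
```

```bash
python3 - <<'E'
from h import *
for k,v in look(['middle_centre','middle_grip','large_centre','large_grip'],save='e').items(): print(k,v)
a=cv2.imread('pics/e_top.png')[150:250,220:320];b=cv2.imread('pics/e_side.png')[160:260,210:310]
cv2.imwrite('pics/e.png',np.hstack([cv2.resize(a,(400,400)),cv2.resize(b,(400,400))]))
to(.5555,.0886,.1,-60)
E
```

```text
('top', 'middle_centre') [([0.6007, 0.0039, 0.1335], 0.73)]
('top', 'middle_grip') []
('top', 'large_centre') [([0.5995, 0.0086, 0.0287], 0.67), ([0.6879, -0.313, 0.0027], 0.59)]
('top', 'large_grip') [([0.7061, -0.0181, 0.0614], 0.59), ([0.4284, -0.2648, 0.0591], 0.56)]
('side', 'middle_centre') [([0.6019, 0.0078, 0.1265], 0.71), ([0.6353, 0.4581, 0.0002], 0.21)]
('side', 'middle_grip') [([0.5531, 0.0903, 0.1625], 0.66)]
('side', 'large_centre') [([0.6062, 0.0034, 0.0338], 0.73), ([0.6895, -0.3134, -0.0032], 0.52)]
('side', 'large_grip') [([0.7101, -0.0165, 0.0577], 0.87)]
t 7.38 pos [0.5564 0.0897 0.1587] az -59.9 F [-0.3 -0.6 -1.6] gw 0.169
shift [0.0004, 0.0014, 0.0587] turn [-0.0, 0.0, 0.002]
```

View pics/e.png

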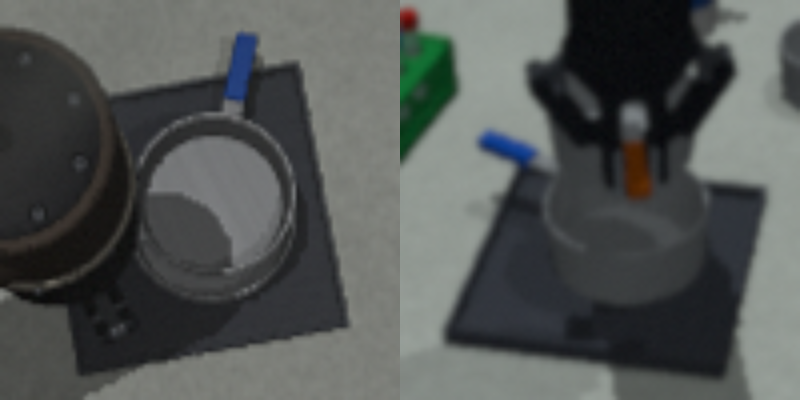

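Both views show the middle pan concentric over the large one (top crop ~215,200), handle well away from the blue one. I'll lower it in stages.

>>> {"op": "jog_arm", "data": {
  "deltas": [
    [[0.001, 0.001, 0.01], [0, 0, 0], 0.0],
    [[0.001, 0.001, 0.025], [0, 0, 0], 0.0],
    [[0.001, 0.001, 0.04], [0, 0, 0], 0.0],
    [[0.001, 0.001, 0.052], [0, 0, 0], 0.0],
    [[0.001, 0.001, 0.062], [0, 0, 0], 0.0],
    [[0.001, 0.001, 0.07], [0, 0, 0], 0.0],
    [[0.001, 0.001, 0.076], [0, 0, 0], 0.0],
    [[0.001, 0.001, 0.08], [0, 0, 0], 0.0],
    [[0.001, 0.001, 0.08], [0, 0, 0], 0.0]
  ]
}}

```text
t: 8.13
ee_pos: [0.556, 0.0876, 0.0778]
ee_rot: [0.866, -0.5, -0.0, 0.0]
force: [-0.4, -0.0, -2.1]
grip_width: 0.17
grip_force: 78.8
```

```bash
python3 - <<'E'
from h import *
for k,v in look(['middle_centre','large_centre']).items(): print(k,v)
to(.5555,.0886,.0617,-60)
E
```

```text
('top', 'middle_centre') [([0.6014, 0.0056, 0.0508], 0.78)]
('top', 'large_centre') [([0.5979, 0.0052, 0.0267], 0.57)]
('side', 'middle_centre') [([0.6013, 0.0092, 0.0461], 0.75)]
('side', 'large_centre') [([0.6079, 0.006, 0.0313], 0.72)]
t 8.43 pos [0.5566 0.0878 0.0791] az -60.0 F [-0.5  0.1 -0.8] gw 0.169
shift [-0.0012, 0.0006, 0.0174] turn [-0.001, -0.0, 0.0]
```

No contact force so far, so it is inside. I'll lower it gently to the floor.

>>> {"op": "jog_arm", "data": {
  "deltas": [
    [[0, 0, 0.004], [0, 0, 0], 0.0],
    [[0, 0, 0.008], [0, 0, 0], 0.0],
    [[0, 0, 0.011], [0, 0, 0], 0.0],
    [[0, 0, 0.013], [0, 0, 0], 0.0],
    [[0, 0, 0.015], [0, 0, 0], 0.0],
    [[0, 0, 0.015], [0, 0, 0], 0.0],
    [[0, 0, 0.015], [0, 0, 0], 0.0]
  ]
}}

```text
t: 9.02
ee_pos: [0.5563, 0.0878, 0.0634]
ee_rot: [0.866, -0.5, -0.0, 0.0]
force: [-0.2, 0.6, -2.0]
grip_width: 0.17
grip_force: 78.8
```

>>> {"op": "jog_arm", "data": {
  "deltas": [
    [[0, 0, 0.001], [0, 0, 0], 0.0],
    [[0, 0, 0.001], [0, 0, 0], 0.0],
    [[0, 0, 0.001], [0, 0, 0], 0.0]
  ]
}}

```text
t: 9.27
ee_pos: [0.5564, 0.0878, 0.0627]
ee_rot: [0.866, -0.5, 0.0, -0.0]
force: [0.1, 1.2, 0.5]
grip_width: 0.172
grip_force: 79.0
```

>>> {"op": "jog_arm", "data": {
  "deltas": [
    [[0, 0, 0.0005], [0, 0, 0], 0.0],
    [[0, 0, 0.001], [0, 0, 0], 0.0],
    [[0, 0, 0.001], [0, 0, 0], 0.0]
  ]
}}

```text
t: 9.52
ee_pos: [0.5563, 0.0879, 0.0621]
ee_rot: [0.866, -0.5, 0.0, -0.0]
force: [-2.6, 2.4, 3.1]
grip_width: 0.166
grip_force: 79.7
```

>>> {"op": "jog_arm", "data": {
  "deltas": [
    [[0, 0, 0], [0, 0, 0], 0.02],
    [[0, 0, 0], [0, 0, 0], 0.03],
    [[0, 0, 0], [0, 0, 0], 0.045],
    [[0, 0, 0], [0, 0, 0], 0.045],
    [[0, 0, -0.01], [0, 0, 0], 0.045],
    [[0, 0, -0.035], [0, 0, 0], 0.045],
    [[0, 0, -0.07], [0, 0, 0], 0.045],
    [[0, 0, -0.1], [0, 0, 0], 0.045],
    [[0, 0, -0.12], [0, 0, 0], 0.045],
    [[0, 0, -0.12], [0, 0, 0], 0.045]
  ]
}}

```text
t: 10.35
ee_pos: [0.5588, 0.0884, 0.1875]
ee_rot: [0.866, -0.499, 0.003, -0.003]
force: [0.8, 0.2, -0.7]
grip_width: 0.526
grip_force: 0.0
```

```bash
python3 - <<'E'
from h import *
for k,v in look(['middle_centre','middle_grip','large_centre','large_grip','small_centre','small_grip'],save='f').items(): print(k,v)
to(.4365,-.263,.16,1.5)
E
```

```text
('top', 'middle_centre') [([0.6039, 0.0042, 0.0367], 0.73)]
('top', 'middle_grip') [([0.5522, 0.0923, 0.0667], 0.91)]
('top', 'large_centre') [([0.5994, 0.0066, 0.0282], 0.96)]
('top', 'large_grip') [([0.7061, -0.0149, 0.0606], 0.84)]
('top', 'small_centre') [([0.5236, -0.2584, 0.0279], 0.73)]
('top', 'small_grip') [([0.4286, -0.265, 0.059], 0.58)]
('side', 'middle_centre') [([0.6031, 0.0071, 0.0292], 0.75), ([0.7108, -0.0191, 0.0599], 0.43)]
('side', 'middle_grip') [([0.5551, 0.0897, 0.0666], 0.7), ([0.7012, 0.3327, -0.0028], 0.24)]
('side', 'large_centre') [([0.6074, 0.0058, 0.0323], 0.63), ([0.7551, 0.2278, 0.0013], 0.34)]
('side', 'large_grip') [([0.7107, -0.0181, 0.0598], 0.64)]
('side', 'small_centre') [([0.5306, -0.262, 0.0275], 0.77)]
('side', 'small_grip') [([0.4348, -0.2614, 0.0555], 0.64)]
t 11.05 pos [0.5562 0.0877 0.1814] az -60.0 F [-0.3 -0.3  0.1] gw 0.53
shift [0.2437, 0.2791, 0.0215] turn [0.0, 0.0, -1.073]
```

View pics/f_side.png

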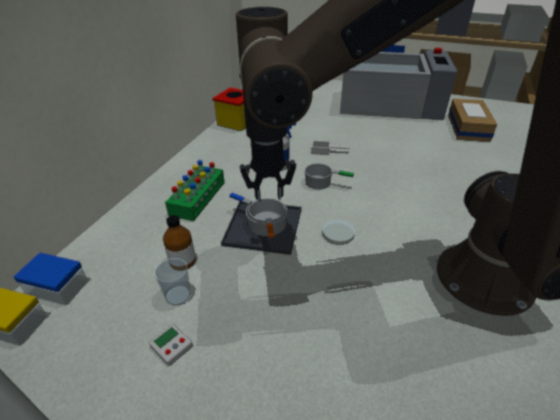

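The side view shows the middle pan nested at (267,217), orange handle towards the camera. Next is the small pan.

>>> {"op": "jog_arm", "data": {
  "deltas": [
    [[0.244, 0.279, 0.021], [0, 0, -1.073], 0.05],
    [[0.244, 0.279, 0.021], [0, 0, -1.073], 0.05],
    [[0.244, 0.279, 0.021], [0, 0, -1.073], 0.05],
    [[0.244, 0.279, 0.021], [0, 0, -1.073], 0.05],
    [[0.244, 0.279, 0.021], [0, 0, -1.073], 0.05],
    [[0.244, 0.279, 0.021], [0, 0, -1.073], 0.05],
    [[0.244, 0.279, 0.021], [0, 0, -1.073], 0.05],
    [[0.244, 0.279, 0.021], [0, 0, -1.073], 0.05],
    [[0.244, 0.279, 0.021], [0, 0, -1.073], 0.05],
    [[0.244, 0.279, 0.021], [0, 0, -1.073], 0.05]
  ]
}}

```text
t: 11.88
ee_pos: [0.4356, -0.2654, 0.1606]
ee_rot: [1.0, 0.016, 0.0, 0.0]
force: [0.4, -0.8, -0.8]
grip_width: 0.585
grip_force: 0.0
```

>>> {"op": "jog_arm", "data": {
  "deltas": [
    [[0, 0, 0], [0, 0, 0], 0.05],
    [[0, 0, 0], [0, 0, 0], 0.05]
  ]
}}

```text
t: 12.05
ee_pos: [0.4361, -0.2643, 0.1604]
ee_rot: [1.0, 0.011, -0.0, -0.0]
force: [0.7, 0.8, -0.1]
grip_width: 0.582
grip_force: 0.0
```

```bash
python3 - <<'E'
from h import *
for k,v in look(['small_centre','small_grip'],save='g').items(): print(k,v)
to(.4366,-.2631,.054,1.7)
E
```

```text
('top', 'small_centre') [([0.5258, -0.2614, 0.0284], 0.57)]
('top', 'small_grip') [([0.6067, 0.0188, 0.0018], 0.19)]
('side', 'small_centre') [([0.5294, -0.2622, 0.0246], 0.57), ([0.7084, -0.0178, 0.0572], 0.57)]
('side', 'small_grip') [([0.4333, -0.2638, 0.0542], 0.61)]
t 12.35 pos [ 0.4373 -0.2623  0.1607] az 1.6 F [-0.4  0.8  0.3] gw 0.582
shift [-0.0007, 0.0007, 0.1067] turn [0.0, -0.0, -0.002]
```

>>> {"op": "jog_arm", "data": {
  "deltas": [
    [[0, 0.001, 0.03], [0, 0, 0], 0.05],
    [[0, 0.001, 0.06], [0, 0, 0], 0.05],
    [[0, 0.001, 0.085], [0, 0, 0], 0.05],
    [[0, 0.001, 0.1], [0, 0, 0], 0.05],
    [[0, 0.001, 0.106], [0, 0, 0], 0.05],
    [[0, 0.001, 0.106], [0, 0, 0], 0.04],
    [[0, 0.001, 0.106], [0, 0, 0], 0.0],
    [[0, 0.001, 0.106], [0, 0, 0], 0.0],
    [[0, 0.001, 0.106], [0, 0, 0], 0.0],
    [[0, 0.001, 0.106], [0, 0, 0], 0.0]
  ],
  "newtons": 80
}}

```text
t: 13.18
ee_pos: [0.4377, -0.2642, 0.0558]
ee_rot: [1.0, 0.013, 0.001, 0.0]
force: [-0.1, 1.2, 2.4]
grip_width: 0.165
grip_force: 78.8
```

>>> {"op": "jog_arm", "data": {
  "deltas": [
    [[0, 0, 0], [0, 0, 0], 0.0],
    [[0, 0, -0.01], [0, 0, 0], 0.0],
    [[0, 0, -0.03], [0, 0, 0], 0.0],
    [[0, 0, -0.055], [0, 0, 0], 0.0],
    [[0, 0, -0.08], [0, 0, 0], 0.0],
    [[0, 0, -0.1], [0, 0, 0], 0.0],
    [[0, 0, -0.106], [0, 0, 0], 0.0],
    [[0, 0, -0.106], [0, 0, 0], 0.0],
    [[0, 0, -0.106], [0, 0, 0], 0.0]
  ]
}}

```text
t: 13.93
ee_pos: [0.4363, -0.264, 0.1604]
ee_rot: [1.0, 0.013, 0.0, -0.0]
force: [-1.2, -0.1, -1.0]
grip_width: 0.166
grip_force: 78.4
```

```bash
python3 - <<'E'
from h import *
for k,v in look(['small_centre','small_grip'],save='i').items(): print(k,v)
a=np.radians(222)
to(.603+.09*np.cos(a),.0058+.09*np.sin(a),.16,42)
E
```

```text
('top', 'small_centre') [([0.524, -0.2589, 0.1296], 0.94)]
('top', 'small_grip') [([0.5851, -0.4727, 0.0042], 0.61)]
('side', 'small_centre') [([0.5293, -0.2646, 0.1287], 0.75)]
('side', 'small_grip') []
t 14.23 pos [ 0.4363 -0.264   0.1596] az 1.5 F [-0.3  0.6 -0.9] gw 0.169
shift [0.1052, -0.2069, -0.0005] turn [-0.001, 0.002, -0.707]
```

>>> {"op": "jog_arm", "data": {
  "deltas": [
    [[0.006, -0.012, 0], [0, 0, -0.04], 0.0],
    [[0.018, -0.035, 0], [0, 0, -0.12], 0.0],
    [[0.033, -0.064, 0], [0, 0, -0.22], 0.0],
    [[0.047, -0.093, 0], [0, 0, -0.32], 0.0],
    [[0.062, -0.122, 0], [0, 0, -0.42], 0.0],
    [[0.077, -0.151, 0], [0, 0, -0.52], 0.0],
    [[0.09, -0.178, 0], [0, 0, -0.61], 0.0],
    [[0.1, -0.196, 0], [0, 0, -0.67], 0.0],
    [[0.105, -0.207, 0], [0, 0, -0.707], 0.0],
    [[0.105, -0.207, 0], [0, 0, -0.707], 0.0]
  ]
}}

```text
t: 15.07
ee_pos: [0.5372, -0.0526, 0.16]
ee_rot: [0.933, 0.36, -0.0, -0.0]
force: [0.5, -0.4, -1.1]
grip_width: 0.177
grip_force: 78.4
```

```bash
python3 - <<'E'
from h import *
for k,v in look(['small_centre','middle_centre','middle_grip','large_centre'],save='j').items(): print(k,v)
a=cv2.imread('pics/j_top.png')[150:250,220:320];b=cv2.imread('pics/j_side.png')[160:260,210:310]
cv2.imwrite('pics/j.png',np.hstack([cv2.resize(a,(400,400)),cv2.resize(b,(400,400))]))
a=np.radians(222)
to(.603+.09*np.cos(a),.0058+.09*np.sin(a),.085,42)
E
```

```text
('top', 'small_centre') [([0.6344, 0.4565, 0.0043], 0.24)]
('top', 'middle_centre') []
('top', 'middle_grip') []
('top', 'large_centre') []
('side', 'small_centre') []
('side', 'middle_centre') [([0.6008, 0.0083, 0.0311], 0.66)]
('side', 'middle_grip') [([0.5504, 0.0872, 0.0636], 0.67)]
('side', 'large_centre') [([0.6063, 0.0085, 0.0333], 0.7)]
t 15.57 pos [ 0.5362 -0.055   0.1607] az 41.9 F [ 0.2  0.  -1.8] gw 0.168
shift [0.0003, -0.0005, 0.0757] turn [0.0, -0.0, -0.001]
```

View pics/j.png

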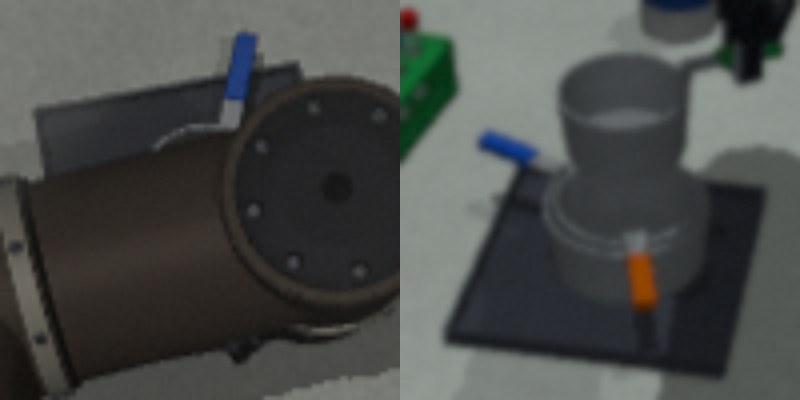

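In the side crop the small pan hangs level, centred over the nested pair (~625,100 over ~627,200). The handles point in three directions. I'll lower it in stages.

>>> {"op": "jog_arm", "data": {
  "deltas": [
    [[0, 0, 0.01], [0, 0, 0], 0.0],
    [[0, 0, 0.025], [0, 0, 0], 0.0],
    [[0, 0, 0.038], [0, 0, 0], 0.0],
    [[0, 0, 0.048], [0, 0, 0], 0.0],
    [[0, 0, 0.056], [0, 0, 0], 0.0],
    [[0, 0, 0.063], [0, 0, 0], 0.0],
    [[0, 0, 0.069], [0, 0, 0], 0.0],
    [[0, 0, 0.074], [0, 0, 0], 0.0],
    [[0, 0, 0.076], [0, 0, 0], 0.0],
    [[0, 0, 0.076], [0, 0, 0], 0.0]
  ]
}}

```text
t: 16.4
ee_pos: [0.5362, -0.0545, 0.0842]
ee_rot: [0.934, 0.358, -0.0, -0.0]
force: [-0.3, 0.4, -1.9]
grip_width: 0.171
grip_force: 78.4
```

```bash
python3 - <<'E'
from h import *
for k,v in look(['small_centre','middle_centre'],cams=["side"],save='k').items(): print(k,v)
a=np.radians(222)
to(.603+.09*np.cos(a),.0058+.09*np.sin(a),.0658,42)
E
```

```text
('side', 'small_centre') [([0.6061, 0.0027, 0.0551], 0.95)]
('side', 'middle_centre') [([0.531, -0.0617, 0.0845], 0.17)]
t 16.55 pos [ 0.5367 -0.0544  0.085 ] az 42.0 F [ 0.2 -0.4 -0.6] gw 0.173
shift [-0.0004, -0.0004, 0.0192] turn [0.0, -0.001, 0.0]
```

>>> {"op": "jog_arm", "data": {
  "deltas": [
    [[0, 0, 0.004], [0, 0, 0], 0.0],
    [[0, 0, 0.008], [0, 0, 0], 0.0],
    [[0, 0, 0.012], [0, 0, 0], 0.0],
    [[0, 0, 0.015], [0, 0, 0], 0.0],
    [[0, 0, 0.017], [0, 0, 0], 0.0],
    [[0, 0, 0.017], [0, 0, 0], 0.0],
    [[0, 0, 0.017], [0, 0, 0], 0.0]
  ]
}}

```text
t: 17.13
ee_pos: [0.5363, -0.0545, 0.0674]
ee_rot: [0.934, 0.358, -0.0, 0.0]
force: [0.1, -0.3, -2.2]
grip_width: 0.167
grip_force: 78.3
```

>>> {"op": "jog_arm", "data": {
  "deltas": [
    [[0, 0, 0.001], [0, 0, 0], 0.0],
    [[0, 0, 0.001], [0, 0, 0], 0.0],
    [[0, 0, 0.001], [0, 0, 0], 0.0]
  ]
}}

```text
t: 17.38
ee_pos: [0.5364, -0.0545, 0.0667]
ee_rot: [0.934, 0.358, 0.0, 0.0]
force: [0.7, -0.7, -0.5]
grip_width: 0.17
grip_force: 78.4
```

>>> {"op": "jog_arm", "data": {
  "deltas": [
    [[0, 0, 0.0005], [0, 0, 0], 0.0],
    [[0, 0, 0.001], [0, 0, 0], 0.0],
    [[0, 0, 0.001], [0, 0, 0], 0.0]
  ]
}}

```text
t: 17.63
ee_pos: [0.5364, -0.0546, 0.0659]
ee_rot: [0.934, 0.358, 0.0, 0.0]
force: [-1.5, -0.9, 3.8]
grip_width: 0.17
grip_force: 79.0
```

>>> {"op": "jog_arm", "data": {
  "deltas": [
    [[0, 0, 0.0005], [0, 0, 0], 0.0],
    [[0, 0, 0.001], [0, 0, 0], 0.0],
    [[0, 0, 0.001], [0, 0, 0], 0.0]
  ]
}}

```text
t: 17.88
ee_pos: [0.5361, -0.0549, 0.0654]
ee_rot: [0.933, 0.359, -0.0, 0.0]
force: [-3.8, -3.8, 12.3]
grip_width: 0.166
grip_force: 80.0
```

It's seated, with 12 N of support force. I'll release and back off.

>>> {"op": "jog_arm", "data": {
  "deltas": [
    [[0, 0, -0.001], [0, 0, 0], 0.0],
    [[0, 0, -0.001], [0, 0, 0], 0.02],
    [[0, 0, -0.001], [0, 0, 0], 0.03],
    [[0, 0, -0.001], [0, 0, 0], 0.045],
    [[0, 0, -0.001], [0, 0, 0], 0.045],
    [[0, 0, -0.01], [0, 0, 0], 0.045],
    [[0, 0, -0.035], [0, 0, 0], 0.045],
    [[0, 0, -0.07], [0, 0, 0], 0.045],
    [[0, 0, -0.1], [0, 0, 0], 0.045],
    [[0, 0, -0.12], [0, 0, 0], 0.045]
  ]
}}

```text
t: 18.72
ee_pos: [0.5373, -0.0544, 0.1884]
ee_rot: [0.933, 0.359, 0.002, 0.001]
force: [0.3, 0.1, 0.3]
grip_width: 0.529
grip_force: 0.0
```

>>> {"op": "jog_arm", "data": {
  "deltas": [
    [[-0.07, 0.07, -0.03], [0, 0, 0], 0.045],
    [[-0.07, 0.07, -0.03], [0, 0, 0], 0.045],
    [[-0.11, 0.13, -0.03], [0, 0, 0], 0.045],
    [[-0.11, 0.13, -0.03], [0, 0, 0], 0.045],
    [[-0.11, 0.13, -0.03], [0, 0, 0], 0.045],
    [[-0.11, 0.13, -0.03], [0, 0, 0], 0.045],
    [[-0.11, 0.13, -0.03], [0, 0, 0], 0.045],
    [[-0.11, 0.13, -0.03], [0, 0, 0], 0.045]
  ]
}}

```text
t: 19.38
ee_pos: [0.5414, -0.2241, 0.2147]
ee_rot: [0.934, 0.359, -0.0, -0.0]
force: [1.8, 0.2, -0.6]
grip_width: 0.525
grip_force: 0.0
```

```bash
python3 - <<'E'
from h import *
o=look(N[:7],save='m')
for k,v in o.items(): print(k,v)
a=cv2.imread('pics/m_top.png')[150:250,220:320];b=cv2.imread('pics/m_side.png')[160:260,210:310]
cv2.imwrite('pics/m.png',np.hstack([cv2.resize(a,(400,400)),cv2.resize(b,(400,400))]))
to(.5,-.2,.2,42)
E
```

```text
('top', 'tray') []
('top', 'large_centre') []
('top', 'large_grip') []
('top', 'middle_centre') []
('top', 'middle_grip') [([0.5548, 0.0918, 0.0643], 0.44)]
('top', 'small_centre') []
('top', 'small_grip') []
('side', 'tray') [([0.6078, 0.022, -0.0043], 0.78), ([0.6081, 0.0024, 0.0321], 0.68)]
('side', 'large_centre') [([0.6048, 0.0056, 0.0315], 0.85)]
('side', 'large_grip') [([0.7128, -0.0187, 0.0586], 0.89), ([0.3937, -0.0268, 0.0013], 0.74)]
('side', 'middle_centre') [([0.601, 0.0058, 0.0296], 0.57)]
('side', 'middle_grip') [([0.5514, 0.0915, 0.0632], 0.8)]
('side', 'small_centre') [([0.6063, 0.0014, 0.0351], 0.89)]
('side', 'small_grip') [([0.532, -0.0578, 0.0645], 0.88)]
t 20.18 pos [ 0.5416 -0.2247  0.2145] az 42.0 F [-0.2 -0.5  0.5] gw 0.526
shift [-0.0143, -0.0462, 0.0145] turn [-0.0, 0.0, 0.0]
```

View pics/m.png

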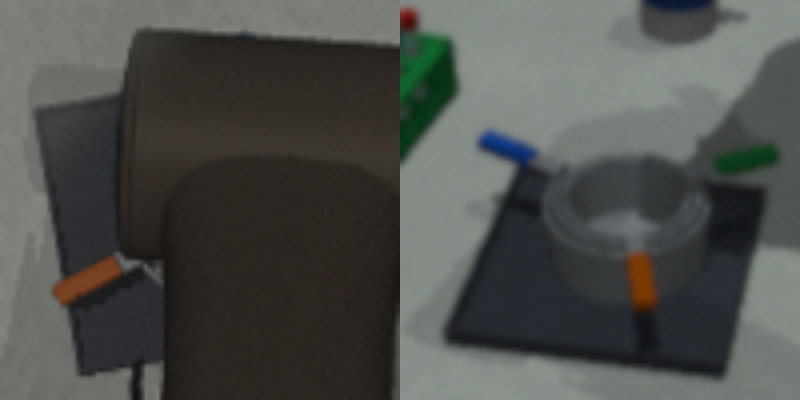

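The side crop shows all three pans nested flat, with handles fanned out: blue at (505,148), orange at (642,280), green at (745,158). The arm is clear.

```bash
python3 -c "
from rig import r
print(r.job_done())"
```

```text
the job is handed in; nothing more can be done
None
```

The job is handed in at about 20 s of the 54 s: the camera shows all three pans nested flat in the tray with their handles more than 100° apart, no bystander was knowingly touched (positions not re-measured at the end), and the judge returned no verdict.

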